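Sort tagged bag-lock housings and clip the reject tray

ROBOT

A 6-joint arm with a two-finger parallel gripper is mounted at the origin on the work surface. World frame = base frame: x ahead of the robot, y to its left, z up, the work surface at z = 0. Lengths are in m, angles in rad, forces in N, time in s.
With the tool pointing down it reaches from about 0.25 to 0.775 m from the base axis. Payload 4 kg.
Tool frame: the origin (TCP) lies between the finger pads, 19 mm behind the fingertips; this is the grasp point; z points along the fingers, y is the line along which they close (so a half turn about z gives the same grasp; the last joint's range is limited). The gripper opens to 94 mm and grips with 3 to 60 N. Pads are 16 mm wide; open, the fingers measure 119 mm over their backs; the gripper's body (75 mm by 177 mm) begins 78 mm behind the grasp point.
Start: joints at [1.021, 0.087, 1.371, -0, 1.684, -0.103], TCP at [0.238, 0.496, 0.224] pointing down, gripper open.
Joint ranges: [-3.1, 3.1], [-0.76, 2.03], [0.27, 2.55], [-1.08, 4.22], [0.17, 2.65], [-2.57, 2.57]. Speed limits (rad/s): [2.79, 2.79, 3.14, 3.14, 3.14, 3.14].

INTERFACE

Orientations are given as [roll, pitch, yaw] about the fixed x, y, z axes, in that order (R = Rz(yaw) Ry(pitch) Rx(roll)).
In Python, from bench import robot gives the robot as it stands. The module is installed in compiled form; this text tells all that it offers.
- The arm moves only by the tool arm_command, never from a script. Its argument "targets" is a list of rows, each a list of 4 numbers: the shift along the world's x, y, z as a fraction of full scale, then the turn about the world's z as a fraction of full scale. A call has 1 to 8 rows; each row is the pose to reach, as a shift and turn from the pose commanded when the call began; what a row does not reach only later rows make up. Full scale, the value 1, is 0.5 m for a shift and 120 degrees for a turn. A row lasts 1/12 s, in which the tool goes at most 41.7 mm and 7.16 degrees, less where a joint would pass 70% of its speed; a pose out of reach is approached as far as the arm can. A call with a number of a shift or a turn outside -1 to 1 is refused whole. A call with a gripper value outside its range is refused whole. "claw" is the closure, from 0 (fully open) to 1 (shut), set as the call begins (left out, the last holds). The fingers move at their own pace and stop on an object; the grip force is fixed at half the most. Time passes only in rows, so rows that repeat a pose let the fingers close. It gives the time, the measured TCP pose, the force, the opening and the grip force at its end, in the units of the state.
- robot.get_obs(): the state, without advancing time (a new reading comes with each control period).
- robot.snapshot(name): name is "scene" or "side" or "wrist"; returns the picture (420x560x3 uint8, red, green, blue); there is no depth.
- robot.camera_info(name): a dict with "vfov" (degrees; the focal length in pixels is half the picture's height over the tangent of half this angle, whatever the lens; pixels are square), "cx", "cy" (the principal point, pixels), "k1" (the pictures are not rectified: a ray, as slopes to the right and down, at radius r is drawn at 1 + k1 r^2 times it, then the intrinsics apply), "extrinsics" (4x4, takes a point from camera to world coordinates); the wrist camera has in their place "T_tool_cam" (4x4, takes a point from camera to tool coordinates, whose origin is the TCP and whose axes are the flange's). Camera axes: x right, y up, looking along -z (the intrinsics and any distortion apply to the point x, -y, -z); pixel columns grow to the right and rows downward; lengths in m; the calibration is good to about 2 mm. A picture is of the moment at which its call begins: read the wrist's pose just before it. camera_info takes no time and is no camera call.
- robot.close_job(): hands the job in; it is judged then, once.
The state is a dict: "time": time; "joint_positions": joint angles; "qvel": joint speeds; "joint_torque": joint torques, N m; "tool_pos": TCP position; "ee_rot": TCP orientation; "wrist_force": force on the tool from outside, world axes, zero at the start; "wrist_torque": the same for the moment, N m; "width": finger opening in m; "finger_force": force on a finger pad.
Only numpy, scipy, OpenCV 4.12 (cv2) and the standard library are available. Lean on these libraries where they do the work, as an engineer would, in place of code of your own. Each camera call takes 0.05 s, during which the arm holds its last target. There are 200 camera calls.

TASK

Sort the inspected bag-lock housings lying loose on the bench by the coloured tag on top: set each green-tagged one flat in its own nest of the green tray and the red-tagged one flat in the free nest of the red tray. Then take the red spring clip from its stand by squeezing its handles, and let it clamp upright, well down, onto the upright edge of the red tray, so that the batch is marked. Leave the yellow-tagged housing, the red-tagged one already nested and everything else on the bench where they are.

Things in the scene. Friction and masses are not known exactly. Their poses are not given: they have to be found in the camera images.
- housing_green_a: Bag-lock housing, grey metal block 72 (x) x 36 (y) x 28 mm; the 8 mm foot is 72 long, the block above it 58 long; flat sides 36 mm apart, to be pinched across y. About 0.16 kg, lies flat. Origin: centre of underside, z up. The 22 mm round tag on top is green (passed). 
- housing_green_b: Bag-lock housing, grey metal block 72 (x) x 36 (y) x 28 mm; the 8 mm foot is 72 long, the block above it 58 long; flat sides 36 mm apart, to be pinched across y. About 0.16 kg, lies flat. Origin: centre of underside, z up. The 22 mm round tag on top is green (passed). 
- housing_red: Bag-lock housing, grey metal block 72 (x) x 36 (y) x 28 mm; the 8 mm foot is 72 long, the block above it 58 long; flat sides 36 mm apart, to be pinched across y. About 0.16 kg, lies flat. Origin: centre of underside, z up. The 22 mm round tag on top is red (rejected). 
- housing_done: Bag-lock housing, grey metal block 72 (x) x 36 (y) x 28 mm; the 8 mm foot is 72 long, the block above it 58 long; flat sides 36 mm apart, to be pinched across y. About 0.16 kg, lies flat. Origin: centre of underside, z up. The 22 mm round tag on top is red (rejected). Already lies in nest0 of the red tray; it stays there.
- housing_yellow: Bag-lock housing, grey metal block 72 (x) x 36 (y) x 28 mm; the 8 mm foot is 72 long, the block above it 58 long; flat sides 36 mm apart, to be pinched across y. About 0.16 kg, lies flat. Origin: centre of underside, z up. The 22 mm round tag on top is yellow (not yet inspected). It stays where it lies.
- pass_tray: Pass tray, fixed. Origin on the table below the midpoint of its two green nests. Black base, 4 mm thick, x -50 to +82, y -75 to +75 mm. Nests at y -42 (nest0) and +42 (nest1), 82 (x) x 46 mm (y) inside; 6 mm thick rim, 7 mm above the nest floor. Upright green edge across the +x end.
- reject_tray: Reject tray, fixed. Origin on the table below the midpoint of its two red nests. Black base, 4 mm thick, x -50 to +82, y -75 to +75 mm. Nests at y -42 (nest0) and +42 (nest1), 82 (x) x 46 mm (y) inside; 6 mm thick rim, 7 mm above the nest floor. Upright red edge across the +x end. nest0 is taken by a red-tagged housing; nest1 is free.
- pass_tray_nest0 (a point): Centre of the floor of nest0 of the pass tray; x along the nest's 82 mm length, z up.
- pass_tray_nest1 (a point): Centre of the floor of nest1 of the pass tray; x along the nest's 82 mm length, z up.
- pass_tray_edge (a point): Middle of the top of the pass tray's upright edge: 8 mm thick (x), 140 mm long (y), top 44 mm above the table, at tray x +72 mm, 21 mm clear of the nest rims; z up.
- reject_tray_nest0 (a point): Centre of the floor of nest0 of the reject tray; x along the nest's 82 mm length, z up.
- reject_tray_nest1 (a point): Centre of the floor of nest1 of the reject tray; x along the nest's 82 mm length, z up.
- reject_tray_edge (a point): Middle of the top of the reject tray's upright edge: 8 mm thick (x), 140 mm long (y), top 44 mm above the table, at tray x +72 mm, 21 mm clear of the nest rims; z up.
- clip_stand: Clip stand, fixed: steel base 80 x 60 x 8 mm with an upright plate 6 mm thick (its y) and 70 mm long (its x), top 38 mm above the table, on which the clip starts. Origin: under its centre.
- clip: Red sprung clip, 24 wide, 70 mm tall, 0.06 kg; starts astride the stand's plate, jaws down, handles up. Origin: bottom of the mouth; x the hinge axis (along the plate), y from the fixed leg to the sprung leg, z up. Fixed leg: flat, y -9 to -3, z 0 to 70 mm. Hinge at y +4, z 34. Sprung leg: rubber jaw roller of radius 6 at z 6, and a handle leaning out to y +31 at z 68 mm.
- clip_mouth (a point): On the clip: roof of the jaw mouth, at clip y 0, z +29 mm; it meets the edge's top when the clip is fully down. Axes as the clip.
- clip_grip (a point): On the clip, at clip y +5, z +62 mm: where to put the TCP, fingers down, to squeeze the handles along clip y. Midway between the squeezed handles, then parallel and 28 mm over their outsides (y -9 to +19), and above the middle of the opened mouth. Keep the fingertips above clip z 40. Axes as the clip.
- clip_jaw (a joint): Hinge of the sprung leg, rad: 0 as clipped on the stand's 6 mm plate; 0.36 fully squeezed (about 12 N at the handles), mouth then open 16 mm, from clip y -3 to +13; about 0.07 gripping an 8 mm edge (about 6 N); -0.12 shut on nothing.
- rivet_die: Small brass rivet die, 26 mm across, 24 mm high, standing among the housings; leave it. Origin: centre of underside.
- glue_bottle: Blue glue bottle with a long nozzle, 52 mm across, 135 mm high; leave it. Origin: centre of underside.
- rivet_jar: Amber glass jar, 60 mm across, 75 mm high; leave it. Origin: centre of underside.
- tape_roll: Roll of tape, 90 mm across, 30 mm high, lying flat; leave it. Origin: centre of underside.
- hammer: Hammer, 240 mm long, lying along its x; leave it. Origin on its underside.
Things that resemble listed ones, but are neither listed nor needed, are in the scene too. What is shaped like the housing_green_a but purple is not meant.

How it is judged:
By the outcome, as a careful person would: the job done as asked, in the order asked, and still so for the second after the job is handed in, with the robot touching nothing.
It also fails if it takes over 72 s, if anything falls off the work surface, if the arm or the gripper's body presses on something with over 40 N, if the wrist force passes 120 N, or if a joint passes its speed limit or range.

## Working session

There is one attempt and no reset: what is moved stays moved. The work goes in short steps, Python scripts to look and compute and a tool call to move; the robot and the scene stay as the last step left them, time stands still between calls to the robot, and variables do not carry over. Pictures are saved under pics/ and viewed, at most 10 in all, crops included, and the job is handed in when it is done.

Besides the shell and the picture viewer there is one more tool, called after ">>>" in YAML: its name, and indented under it one key for each argument. arm_command: Moves the arm, as the interface text tells. Shift numbers are shares of 0.5 m and turn numbers shares of 120 degrees, none past 1 either way. Its arguments: {"type":"object","properties":{"targets":{"type":"array"},"claw":{"type":"number"}},"required":["targets"]}

```bash
mkdir -p pics; cat > h.py <<'E'
import numpy as np, cv2
from bench import robot
from scipy.spatial.transform import Rotation as R
def save(n,img): cv2.imwrite('pics/'+n+'.png',img[:,:,::-1])
def cam(name,obs=None):
    c=robot.camera_info(name)
    if 'extrinsics' in c: T=np.array(c['extrinsics'])
    else:
        T0=np.eye(4); T0[:3,:3]=R.from_euler('xyz',obs['ee_rot']).as_matrix(); T0[:3,3]=obs['tool_pos']
        T=T0@np.array(c['T_tool_cam'])
    f=210/np.tan(np.radians(c['vfov'])/2)
    return dict(T=T,f=f,cx=c['cx'],cy=c['cy'],k=c['k1'])
def ray(c,uv):
    uv=np.atleast_2d(uv).astype(float)
    K=np.array([[c['f'],0,c['cx']],[0,c['f'],c['cy']],[0,0,1]])
    d=(uv-[c['cx'],c['cy']])/c['f']; s=d.copy()
    for _ in range(20): s=d/(1+c['k']*(s**2).sum(1,keepdims=True))
    v=np.c_[s[:,0],-s[:,1],-np.ones(len(s))]@c['T'][:3,:3].T
    return c['T'][:3,3],v
def plane(c,uv,z):
    o,v=ray(c,uv); return o+v*((z-o[2])/v[:,2])[:,None]
def proj(c,p):
    p=np.atleast_2d(p); q=(p-c['T'][:3,3])@c['T'][:3,:3]
    s=np.c_[q[:,0]/-q[:,2],-q[:,1]/-q[:,2]]; s=s*(1+c['k']*(s**2).sum(1,keepdims=True))
    return s*c['f']+[c['cx'],c['cy']]
E
python3 - <<'E'
from h import *
o=robot.get_obs(); print(o)
for n in('scene','side','wrist'):
    print(n,robot.camera_info(n)); im=robot.snapshot(n); np.save(n+'.npy',im); save(n,im)
E
```

```text
{'time': 0.0, 'joint_positions': array([ 1.02089735e+00,  8.79508205e-02,  1.37219281e+00, -8.13407013e-06,
        1.68357916e+00, -1.03083445e-01]), 'qvel': array([-0.00058633, -0.00073676,  0.00138163, -0.00044089,  0.00179042,
       -0.0010252 ]), 'joint_torque': array([ 1.01876129e-03, -3.40178061e+01, -3.02433515e+01,  7.17389211e-02,
        3.28240881e-02, -1.51842705e-04]), 'tool_pos': array([0.23739783, 0.49559276, 0.22313757]), 'ee_rot': array([-3.13947299e+00, -2.11151403e-04,  2.69477599e+00]), 'wrist_force': array([ 0.02058068, -0.20383936,  0.15571253]), 'wrist_torque': array([-0.05810156, -0.00032079, -0.03575031]), 'finger_force': 0.0, 'width': 0.09407579334465123}
scene {'vfov': 48.09275399065048, 'cx': 279.9675887209982, 'cy': 205.96283053449744, 'k1': 0.03907271851411405, 'extrinsics': array([[ 0.04049739, -0.57194606,  0.81929095,  1.57629696],
       [ 0.99905481,  0.01021719, -0.04225048, -0.03813237],
       [ 0.01579414,  0.8202276 ,  0.57181923,  0.74155133],
       [ 0.        ,  0.        ,  0.        ,  1.        ]])}
side {'vfov': 43.76186968826995, 'cx': 283.0452827054811, 'cy': 208.85459290702377, 'k1': -0.07375064281398798, 'extrinsics': array([[-0.79162291,  0.36846087, -0.48741128, -0.20000417],
       [-0.6106781 , -0.50340533,  0.61127352,  1.03606445],
       [-0.02013507,  0.78154952,  0.62351818,  1.1324244 ],
       [ 0.        ,  0.        ,  0.        ,  1.        ]])}
wrist {'vfov': 71.6257332604586, 'cx': 276.82307309698115, 'cy': 205.88623064882339, 'k1': -0.04894348383187038, 'T_tool_cam': array([[ 5.17502025e-04,  9.62874339e-01,  2.69949512e-01,
         7.90798439e-02],
       [ 9.99998672e-01, -8.10680787e-05, -1.62787094e-03,
         1.20351402e-03],
       [-1.54555087e-03,  2.69949996e-01, -9.62873102e-01,
        -1.60058840e-01],
       [ 0.00000000e+00,  0.00000000e+00,  0.00000000e+00,
         1.00000000e+00]])}
```

View pics/scene.png

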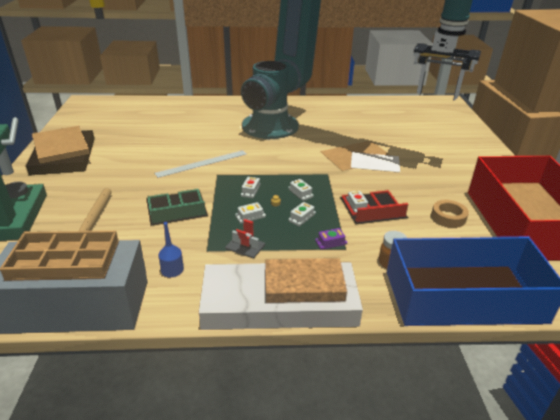

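View pics/side.png

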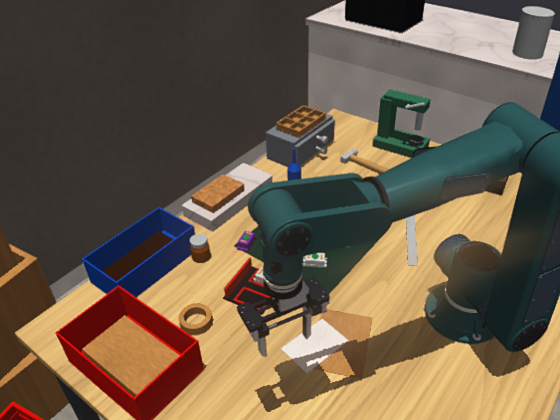

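The scene view shows loose tags: red (251,186), green (301,187), green (302,211) and yellow (250,209). The purple look-alike is at (332,238) and the die at (276,201). The clip is on its stand at (246,235), the pass tray at (176,206), and the reject tray at (374,205) with its done housing at (358,200). In the side view the arm hides most of this.

```bash
cat >> h.py <<'E'
def blobs(im,lo,hi,amin=8):
    m=cv2.inRange(cv2.cvtColor(im,cv2.COLOR_RGB2HSV),np.array(lo),np.array(hi))
    n,l,s,c=cv2.connectedComponentsWithStats(m)
    return [(s[i,4],c[i],s[i,:4]) for i in range(1,n) if s[i,4]>=amin],l
COL=dict(red=[((0,150,90),(8,255,255)),((172,150,90),(180,255,255))],green=[((45,120,50),(90,255,255))],yellow=[((22,150,120),(33,255,255))])
E
python3 - <<'E'
from h import *
im=np.load('scene.npy'); c=cam('scene')
for k,v in COL.items():
    for lo,hi in v:
        for a,uv,b in blobs(im,lo,hi,6)[0]:
            if 140<uv[0]<420 and 165<uv[1]<265: print(k,a,uv.round(1),b,plane(c,uv,.028)[0].round(4))
save('crop1',cv2.resize(im[165:265,140:420],None,fx=2.85,fy=2.85,interpolation=cv2.INTER_CUBIC))
E
```

```text
red 9 [250.2 181.6] [248 181   5   2] [ 0.4305 -0.0655  0.028 ]
red 825 [378.5 208.7] [342 190  66  31] [0.5714 0.2743 0.028 ]
red 14 [357.6 196.1] [355 195   6   3] [0.5107 0.2294 0.028 ]
red 187 [245.6 231.2] [237 220  16  25] [ 0.6608 -0.0743  0.028 ]
green 7 [300.7 184.4] [299 184   4   2] [0.4481 0.0779 0.028 ]
green 10 [302.  208.5] [300 208   5   2] [0.5666 0.0722 0.028 ]
green 22 [331.8 233.4] [329 232   7   4] [0.6736 0.1369 0.028 ]
yellow 22 [275.6 199.2] [273 196   6   7] [0.5219 0.0042 0.028 ]
yellow 15 [249.8 207.3] [247 206   6   4] [ 0.5588 -0.0652  0.028 ]
```

View pics/crop1.png

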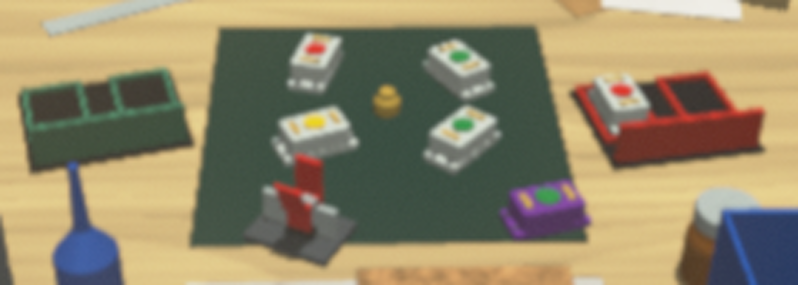

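Three things carry a green tag: (301,184), (302,208), and (332,233), which is the purple look-alike and not meant. The crop confirms that the two grey blocks are housing_green_a and housing_green_b. The loose red-tagged one is at (250,182), and the yellow one at (250,207) stays. Next I'll take the wrist camera over the mat.

>>> arm_command:
  targets:
    - [0.52,-0.9,0.2,0.21]
    - [0.52,-0.9,0.2,0.21]
    - [0.52,-0.9,0.2,0.21]
    - [0.52,-0.9,0.2,0.21]
    - [0.52,-0.9,0.2,0.21]
    - [0.52,-0.9,0.2,0.21]
    - [0.52,-0.9,0.2,0.21]
    - [0.52,-0.9,0.2,0.21]
  claw: 0

```text
time: 0.82
tool_pos: [0.3974, 0.2186, 0.2858]
ee_rot: [3.141, 0.0, 3.135]
wrist_force: [1.7, 0.2, -0.1]
width: 0.0938
finger_force: 0.0
```

>>> arm_command:
  targets:
    - [0.18,-0.31,0.08,0]
    - [0.18,-0.31,0.08,0]
    - [0.18,-0.31,0.08,0]
    - [0.18,-0.31,0.08,0]
    - [0.18,-0.31,0.08,0]
    - [0.18,-0.31,0.08,0]
    - [0.18,-0.31,0.08,0]
    - [0.18,-0.31,0.08,0]

```text
time: 1.48
tool_pos: [0.4865, 0.0662, 0.3251]
ee_rot: [3.141, -0.001, 3.135]
wrist_force: [-0.1, -0.2, 0.4]
width: 0.0937
finger_force: 0.0
```

```bash
python3 - <<'E'
from h import *
import pickle
o=robot.get_obs(); im=robot.snapshot('wrist'); save('w1',im); np.save('w1.npy',im); pickle.dump(o,open('w1.pkl','wb'))
print(o['tool_pos'],o['ee_rot'],o['qvel'].round(3),o['joint_positions'].round(3)); c=cam('wrist',o)
for k,v in COL.items():
    for lo,hi in v:
        for a,uv,b in blobs(im,lo,hi,30)[0]: print(k,a,uv.round(1),b,plane(c,uv,.028)[0].round(4))
E
```

```text
[0.48651305 0.06619392 0.32505522] [ 3.14088650e+00 -1.30017338e-03  3.13530413e+00] [ 0.021 -0.007  0.005 -0.004 -0.001 -0.002] [ 1.900e-02 -4.200e-02  1.304e+00  1.000e-03  1.880e+00 -1.545e+00]
red 119 [191.  140.6] [185 135  13  12] [ 0.4306 -0.0638  0.028 ]
red 803 [420.6 181. ] [403 151  37  61] [0.4958 0.3004 0.028 ]
red 710 [370.3 188. ] [353 160  40  60] [0.5071 0.219  0.028 ]
red 1693 [550.3 242.8] [532 164  28 128] [0.6075 0.5556 0.028 ]
red 98 [377.2 193.9] [372 189  11  11] [0.517 0.231 0.028]
red 933 [405.2 228.7] [362 218  88  23] [0.5773 0.2842 0.028 ]
red 443 [196.8 296.5] [183 278  27  35] [ 0.7048 -0.0773  0.028 ]
green 163 [114.  169.8] [ 99 145  28  52] [ 0.4744 -0.1923  0.028 ]
green 87 [284.  150.2] [279 145  11  11] [0.4465 0.0797 0.028 ]
green 202 [ 87.4 173.7] [ 75 147  27  58] [ 0.4801 -0.2377  0.028 ]
green 359 [ 59.6 187.4] [ 34 159  49  59] [ 0.5022 -0.2898  0.028 ]
green 32 [110.5 199.5] [103 197  17   6] [ 0.5234 -0.2058  0.028 ]
green 291 [ 93.1 222.7] [ 53 210  79  27] [ 0.5636 -0.2429  0.028 ]
green 80 [280.5 222.9] [276 218  10  10] [0.5654 0.0739 0.028 ]
green 86 [317.2 280.6] [312 276  11  10] [0.6734 0.1385 0.028 ]
yellow 99 [197.5 219.5] [192 214  12  12] [ 0.5588 -0.0636  0.028 ]
```

View pics/w1.png

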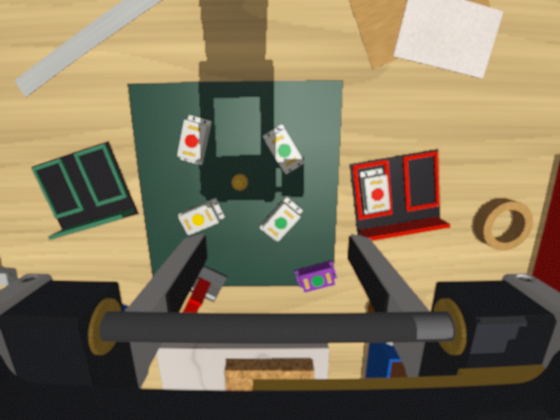

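The wrist view is clear. Red-tagged housing at (191,141), greens at (284,150) and (280,223), yellow at (197,219). The green tray nests are at (100,175) and (58,187). The red tray has its taken nest at (377,194) and its free nest at (421,181). The clip is at (197,297). All agree with the scene camera to about 2 mm.

```bash
cat >> h.py <<'E'
def mask(im,rs):
    hsv=cv2.cvtColor(im,cv2.COLOR_RGB2HSV); m=0
    for lo,hi in rs: m=m|cv2.inRange(hsv,np.array(lo),np.array(hi))
    return m
def house(c,im,p,S=10):
    """axis angle (deg) and centre from pixels of the white top near tag p (on z=.028)"""
    u=proj(c,p)[0]; hsv=cv2.cvtColor(im,cv2.COLOR_RGB2HSV)
    b=mask(im,[((12,90,90),(32,255,255))]); v,w=np.nonzero(b)
    P=plane(c,np.c_[w,v],.028)[:,:2]-np.array(p)[:2]; r=np.hypot(*P.T); k=(r>.012)&(r<.03)
    Q=P[k]; ang=np.degrees(.5*np.angle(np.sum((Q[:,0]+1j*Q[:,1])**2)))
    return ang,k.sum(),Q.mean(0)
def rect(c,pix,z):
    P=plane(c,pix,z)[:,:2]; (x,y),(w,h),a=cv2.minAreaRect((P*1000).astype(np.float32))
    if w<h: w,h,a=h,w,a+90
    return np.round([x,y,w,h,(a+90)%180-90],1)
E
python3 - <<'E'
from h import *
import pickle
o=pickle.load(open('w1.pkl','rb')); im=np.load('w1.npy'); c=cam('wrist',o)
for n,p in dict(red=(.4306,-.0638,.028),gA=(.4465,.0797,.028),gB=(.5654,.0739,.028),yel=(.5588,-.0636,.028),done=(.517,.231,.028)).items():
    print(n,house(c,im,p))
def comp(m,uv,rad=4):
    n,l=cv2.connectedComponents(m); s=l[uv[1]-rad:uv[1]+rad+1,uv[0]-rad:uv[0]+rad+1]; i=np.bincount(s[s>0]).argmax(); v,u=np.nonzero(l==i); return np.c_[u,v]
mr=mask(im,COL['red']); mg=mask(im,[((65,60,45),(90,255,255))])
for lo in (60,90,120):
    mg=mask(im,[((60,lo,45),(90,255,255))])
    n,l,s,cc=cv2.connectedComponentsWithStats(mg)
    for i in range(1,n):
        if s[i,4]>60 and cc[i,0]<140: v,u=np.nonzero(l==i); pp=np.c_[u,v]; print('G',lo,s[i,4],cc[i].round(),'rim',rect(c,pp,.011),'edge',rect(c,pp,.044))
n,l,s,cc=cv2.connectedComponentsWithStats(mr)
for i in range(1,n):
    if s[i,4]>60: v,u=np.nonzero(l==i); pp=np.c_[u,v]; print('R',s[i,4],cc[i].round(),'rim',rect(c,pp,.011),'edge',rect(c,pp,.044))
E
```

```text
red (np.float64(-16.854771782116615), np.int64(69), array([-0.00026884, -0.00019579]))
gA (np.float64(30.968510922964647), np.int64(69), array([-0.00034335, -0.00127333]))
gB (np.float64(-40.79857205884347), np.int64(51), array([ 0.00068674, -0.00064007]))
yel (np.float64(-67.25550547715757), np.int64(52), array([ 0.00036811, -0.00121284]))
done (np.float64(9.876751718601234), np.int64(60), array([-9.67063980e-05,  6.06107977e-05]))
G 60 1003 [100. 175.] rim [ 486.8 -227.    95.7   63.5   15.5] edge [ 481.3 -206.5   89.    59.1   15.5]
G 60 837 [ 60. 188.] rim [ 508.4 -305.    95.8   59.8   15.2] edge [ 501.5 -279.    89.1   55.6   15.2]
G 60 530 [ 94. 222.] rim [ 570.9 -261.2  171.1   12.   -74.3] edge [ 559.6 -238.3  159.2   11.2  -74.3]
G 90 194 [137. 103.] rim [ 379.5 -150.3   67.9   19.1   -2.3] edge [ 381.5 -135.1   63.2   17.8   -2.3]
G 90 862 [100. 175.] rim [ 486.4 -227.    94.1   62.1   15.6] edge [ 481.  -206.5   87.5   57.8   15.6]
G 90 719 [ 60. 188.] rim [ 508.3 -304.9   94.6   58.6   15.4] edge [ 501.4 -279.    88.    54.5   15.4]
G 90 463 [ 94. 222.] rim [ 571.  -261.
[... 422 characters left out ...]
 158.6    8.4  -74. ] edge [ 559.1 -236.4  147.6    7.8  -74. ]
R 119 [191. 141.] rim [431.3 -68.8  19.5  17.3  89.3] edge [429.7 -59.3  18.1  16.1  89.3]
R 821 [421. 181.] rim [500.5 310.4  97.3  59.    9.7] edge [494.1 293.5  90.5  54.9   9.7]
R 722 [370. 188.] rim [514.5 229.2  97.   61.3   9.6] edge [507.1 217.9  90.3  57.    9.6]
R 1766 [550. 243.] rim [601.2 560.3 258.4  55.9  15.6] edge [587.7 526.1 240.4  52.   15.6]
R 98 [377. 194.] rim [521.2 236.8  17.8  17.    4.7] edge [513.3 225.1  16.6  15.8   4.7]
R 935 [405. 229.] rim [583.5 293.4 153.8  22.2 -80.4] edge [571.3 277.7 143.1  20.7 -80.4]
R 450 [197. 296.] rim [718.2 -83.3  82.7  25.2 -26.4] edge [696.6 -72.7  76.9  23.5 -26.4]
```

>>> arm_command:
  targets:
    - [-0.112,-0.26,-0.33,-0.137]
    - [-0.112,-0.26,-0.33,-0.137]
    - [-0.112,-0.26,-0.33,-0.137]
    - [-0.112,-0.26,-0.33,-0.137]
    - [-0.112,-0.26,-0.33,-0.137]
    - [-0.112,-0.26,-0.33,-0.137]
    - [-0.112,-0.26,-0.33,-0.137]
    - [-0.112,-0.26,-0.33,-0.137]
  claw: 0.36

```text
time: 2.2
tool_pos: [0.4316, -0.0634, 0.1616]
ee_rot: [3.14, 0.001, 2.849]
wrist_force: [0.6, 0.5, -1.1]
width: 0.0602
finger_force: 0.0
```

```bash
cat >> h.py <<'E'
def look(name,tag=None):
    o=robot.get_obs(); im=robot.snapshot('wrist'); np.save(name+'.npy',im); save(name,im); c=cam('wrist',o)
    print('tool',o['tool_pos'].round(4),'yaw',np.degrees(o['ee_rot'][2]).round(2),'t',round(o['time'],2),'w',round(o['width'],4))
    return o,im,c
def tags(c,im,col,z=.028,near=None,amin=40):
    for lo,hi in COL[col]:
        for a,uv,b in blobs(im,lo,hi,amin)[0]:
            p=plane(c,uv,z)[0]
            if near is None or np.hypot(*(p[:2]-near))<.06: print(col,a,uv.round(),b[2:],p.round(4),'ax',house(c,im,p))
E
python3 - <<'E'
from h import *
o,im,c=look('w2'); tags(c,im,'red',near=(.43,-.064))
# bottle, clip from scene
s=np.load('scene.npy'); cs=cam('scene')
m=mask(s,[((105,120,40),(125,255,255))])
n,l,st,cc=cv2.connectedComponentsWithStats(m)
for i in range(1,n):
    if st[i,4]>60 and cc[i,0]<250: print('blue',st[i],plane(cs,[(st[i,0]+st[i,2]/2,st[i,1]+st[i,3])],0)[0].round(3),plane(cs,[(167,226)],.135)[0].round(3))
E
```

```text
tool [ 0.4316 -0.0634  0.1616] yaw 163.21 t 2.2 w 0.0602
red 284 [274. 202.] [19 19] [ 0.4307 -0.064   0.028 ] ax (np.float64(-16.13738817837851), np.int64(183), array([-0.00027015,  0.00017787]))
blue [  0  35  19  88 930] [-0.018 -0.922  0.   ] [ 0.777 -0.234  0.135]
blue [160 245  21  17 262] [ 0.738 -0.248  0.   ] [ 0.777 -0.234  0.135]
```

>>> arm_command:
  targets:
    - [-0.002,-0.001,-0.08,0.005]
    - [-0.002,-0.001,-0.16,0.005]
    - [-0.002,-0.001,-0.24,0.005]
    - [-0.002,-0.001,-0.262,0.005]
    - [-0.002,-0.001,-0.262,0.005]

```text
time: 2.67
tool_pos: [0.4291, -0.0635, 0.0281]
ee_rot: [3.141, -0.005, 2.86]
wrist_force: [0.0, 0.1, 0.3]
width: 0.0598
finger_force: 0.0
```

>>> arm_command:
  targets:
    - [0,0,0,0]
    - [0,0,0,0]
    - [0,0,0,0]
    - [0,0,0,0]
    - [0,0,0,0]
  claw: 0.75

```text
time: 3.08
tool_pos: [0.432, -0.0656, 0.032]
ee_rot: [3.141, 0.005, 2.858]
wrist_force: [-0.0, 0.4, 6.4]
width: 0.0357
finger_force: 30.0
```

>>> arm_command:
  targets:
    - [0,0,0.08,0]
    - [0,0,0.16,0]
    - [0.137,0.752,0.26,0.216]
    - [0.137,0.752,0.26,0.216]
    - [0.137,0.752,0.26,0.216]
    - [0.137,0.752,0.26,0.216]
    - [0.137,0.752,0.26,0.216]
    - [0.137,0.752,0.26,0.216]

```text
time: 3.75
tool_pos: [0.4743, 0.1808, 0.1426]
ee_rot: [3.141, 0.001, -2.973]
wrist_force: [0.7, 0.2, -1.4]
width: 0.0355
finger_force: 30.0
```

>>> arm_command:
  targets:
    - [0.05,0.25,0.02,0]
    - [0.05,0.25,0.02,0]
    - [0.05,0.25,0.02,0]
    - [0.05,0.25,0.02,0]
    - [0.05,0.25,0.02,0]
    - [0.05,0.25,0.02,0]

```text
time: 4.25
tool_pos: [0.4991, 0.3034, 0.1515]
ee_rot: [-3.141, -0.001, -2.972]
wrist_force: [0.9, -0.2, -1.9]
width: 0.0356
finger_force: 30.0
```

```bash
python3 - <<'E'
from h import *
o,im,c=look('w3')
tags(c,im,'red',z=.032,near=(.515,.23)); tags(c,im,'red',z=o['tool_pos'][2]-.004,near=o['tool_pos'][:2],amin=100)
m=mask(im,COL['red']); n,l,s,cc=cv2.connectedComponentsWithStats(m)
for i in range(1,n):
    if s[i,4]>150: v,u=np.nonzero(l==i); pp=np.c_[u,v]; print(s[i],'rim',rect(c,pp,.011),'edge',rect(c,pp,.044))
E
```

```text
tool [0.4991 0.3034 0.1515] yaw -170.29 t 4.25 w 0.0356
red 1363 [207. 196.] [60 86] [0.5011 0.2352 0.032 ] ax (np.float64(79.66954206886376), np.int64(47), array([-0.00306511, -0.0159888 ]))
red 312 [200. 210.] [20 20] [0.516 0.229 0.032] ax (np.float64(-73.98862016101664), np.int64(347), array([ 0.00306577, -0.01143091]))
red 1363 [207. 196.] [60 86] [0.4684 0.2586 0.1475] ax (np.float64(10.404352935412412), np.int64(796), array([-0.01898687, -0.00350496]))
red 769 [291. 175.] [57 76] [0.4481 0.3042 0.1475] ax (np.float64(82.63793531313812), np.int64(1360), array([-0.01386973, -0.00185334]))
red 312 [200. 210.] [20 20] [0.4772 0.255  0.1475] ax (np.float64(8.35589274390187), np.int64(373), array([-0.02213019, -0.00465444]))
red 848 [277. 254.] [34 32] [0.4976 0.3047 0.1475] ax (np.float64(10.473449186554356), np.int64(295), array([0.02051382, 0.00373836]))
red 798 [197. 271.] [43 23] [0.5177 0.2575 0.1475] ax (np.float64(-47.81353033625903), np.int64(35), array([ 0.01799707, -0.01978695]))
[ 175  158   60   86 1370] rim [513.9 229.6  94.5  59.1   9.6] edge [503.8 236.4  84.1  52.6   9.6]
[256 158  57  76 770] rim [493.3 311.1  82.1  58.3   8.7] edge [485.5 309.   73.1  51.9   8.7]
[ 463  196   97  114 6188] rim [5.229e+02 6.117e+02 1.454e+02 1.177e+02 1.000e-01] edge [5.118e+02 5.766e+02 1.294e+02 1.048e+02 1.000e-01]
[190 200  20  20 313] rim [523.1 224.3  21.6  20.7   6.1] edge [512.  231.7  19.2  18.4   6.1]
[260 239  34  32 856] rim [561.3 315.3  38.2  37.3   9.8] edge [546.  312.7  34.   33.2   9.8]
[177 260  43  23 803] rim [597.3 229.3  51.2  28.3 -79.9] edge [578.  236.1  45.6  25.2 -79.9]
[ 438  341   47   45 1555] rim [677.3 579.2  73.7  54.5   9.3] edge [649.3 547.7  65.6  48.5   9.3]
```

View pics/w3.png

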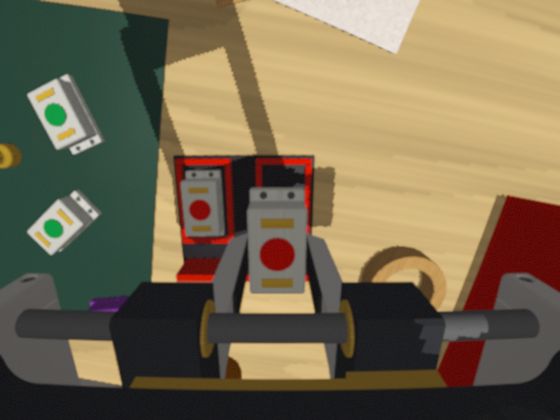

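The red-tagged housing is held squarely over the free nest, its tag at (277,254). The taken nest is at (205,200) and the free nest at (285,190). The nest0 rim measures 94.5 x 59 mm at 9.6°, which matches the given size.

>>> arm_command:
  targets:
    - [0.004,0.015,-0.05,0]
    - [0.004,0.015,-0.12,0]
    - [0.004,0.015,-0.18,0]
    - [0.004,0.015,-0.21,0]
    - [0.004,0.015,-0.21,0]
    - [0.004,0.015,-0.222,0]
    - [0.004,0.015,-0.23,0]
    - [0.004,0.015,-0.23,0]

```text
time: 4.97
tool_pos: [0.5022, 0.311, 0.0381]
ee_rot: [3.141, 0.002, -2.974]
wrist_force: [-0.6, -0.0, -2.0]
width: 0.0355
finger_force: 30.0
```

>>> arm_command:
  targets:
    - [-0.002,0,-0.003,0]
    - [-0.002,0,-0.005,0]
    - [-0.002,0,-0.005,0]

```text
time: 5.22
tool_pos: [0.5012, 0.3117, 0.0361]
ee_rot: [3.141, 0.002, -2.973]
wrist_force: [-0.1, -0.1, 1.9]
width: 0.0358
finger_force: 30.0
```

>>> arm_command:
  targets:
    - [0,0,0,0]
    - [0,0,0,0]
    - [0,0,0,0]
    - [0,0,0,0]
  claw: 0.42

```text
time: 5.55
tool_pos: [0.5005, 0.3115, 0.0345]
ee_rot: [3.141, 0.0, -2.972]
wrist_force: [-0.0, -0.4, -0.7]
width: 0.0541
finger_force: 0.0
```

>>> arm_command:
  targets:
    - [0,0,0.08,0]
    - [0,0,0.16,0]
    - [-0.108,-0.464,0.25,0.178]
    - [-0.108,-0.464,0.25,0.178]
    - [-0.108,-0.464,0.25,0.178]
    - [-0.108,-0.464,0.25,0.178]
    - [-0.108,-0.464,0.25,0.178]
    - [-0.108,-0.464,0.25,0.178]

```text
time: 6.22
tool_pos: [0.4456, 0.0775, 0.1601]
ee_rot: [-3.141, 0.0, -2.6]
wrist_force: [0.8, -0.2, 1.8]
width: 0.0544
finger_force: 0.0
```

```bash
python3 - <<'E'
from h import *
o,im,c=look('w4'); tags(c,im,'green',near=(.4465,.08)); tags(c,im,'red',z=.032,near=(.5,.312)); tags(c,im,'red',z=.032,near=(.515,.23));
E
```

```text
tool [0.4456 0.0775 0.1601] yaw -148.95 t 6.22 w 0.0544
green 236 [275. 202.] [18 17] [0.446  0.0773 0.028 ] ax (np.float64(31.216154238537452), np.int64(173), array([-0.00040947, -0.00015151]))
red 221 [372. 276.] [33 16] [0.4622 0.213  0.032 ] ax (np.float64(12.159341868565459), np.int64(729), array([-0.01619441, -0.00292578]))
red 118 [327. 306.] [12 17] [0.5203 0.1911 0.032 ] ax (np.float64(-88.47913705381225), np.int64(542), array([ 0.00096614, -0.01786392]))
```

>>> arm_command:
  targets:
    - [0,-0.002,-0.08,0.002]
    - [0,-0.002,-0.16,0.002]
    - [0,-0.002,-0.24,0.002]
    - [0,-0.002,-0.256,0.002]
    - [0,-0.002,-0.256,0.002]

```text
time: 6.68
tool_pos: [0.4435, 0.0783, 0.0285]
ee_rot: [3.138, -0.007, -2.596]
wrist_force: [0.1, -0.2, 1.0]
width: 0.0546
finger_force: 0.0
```

>>> arm_command:
  targets:
    - [0,0,0,0]
    - [0,0,0,0]
    - [0,0,0,0]
    - [0,0,0,0]
    - [0,0,0,0]
  claw: 0.75

```text
time: 7.1
tool_pos: [0.4487, 0.0788, 0.0343]
ee_rot: [-3.139, 0.005, -2.595]
wrist_force: [0.5, 0.8, 7.5]
width: 0.0356
finger_force: 30.0
```

>>> arm_command:
  targets:
    - [0,0,0.08,0]
    - [0,0,0.16,0]
    - [0.12,-0.768,0.25,-0.132]
    - [0.12,-0.768,0.25,-0.132]
    - [0.12,-0.768,0.25,-0.132]
    - [0.12,-0.768,0.25,-0.132]
    - [0.12,-0.768,0.25,-0.132]
    - [0.12,-0.768,0.25,-0.132]

```text
time: 7.77
tool_pos: [0.4846, -0.1689, 0.1408]
ee_rot: [-3.141, 0.0, -2.872]
wrist_force: [0.7, 0.5, -1.2]
width: 0.0353
finger_force: 30.0
```

>>> arm_command:
  targets:
    - [0.04,-0.24,0,0]
    - [0.04,-0.24,0,0]
    - [0.04,-0.24,0,0]
    - [0.04,-0.24,0,0]
    - [0.04,-0.24,0,0]
    - [0.04,-0.24,0,0]

```text
time: 8.27
tool_pos: [0.5045, -0.2865, 0.1398]
ee_rot: [3.14, -0.001, -2.872]
wrist_force: [0.1, -0.0, -2.6]
width: 0.0358
finger_force: 30.0
```

```bash
python3 - <<'E'
from h import *
o,im,c=look('w5')
for lo,z in ((90,.011),(120,.011)):
    m=mask(im,[((60,lo,45),(90,255,255))]); n,l,s,cc=cv2.connectedComponentsWithStats(m)
    for i in range(1,n):
        if s[i,4]>150: v,u=np.nonzero(l==i); pp=np.c_[u,v]; print(lo,s[i],'rim',rect(c,pp,.011),'edge',rect(c,pp,.044))
tags(c,im,'green',z=o['tool_pos'][2]-.004,near=o['tool_pos'][:2],amin=300)
E
```

```text
tool [ 0.5045 -0.2865  0.1398] yaw -164.58 t 8.27 w 0.0358
90 [  370    98   190   211 17026] rim [454.3 -46.5 232.8 218.   90. ] edge [451.4 -76.1 206.2 193.1  90. ]
90 [ 306  153   59   90 1512] rim [ 485.1 -229.3   94.7   57.7   16.5] edge [ 478.6 -238.1   83.9   51.1   16.5]
90 [ 222  154   59   87 1076] rim [ 506.4 -310.6   90.9   57.6   15.3] edge [ 497.6 -310.1   80.5   51.    15.3]
90 [260 235  34  32 850] rim [ 555.5 -270.8   36.4   35.7   15.4] edge [ 541.1 -274.9   32.2   31.7   15.4]
90 [335 259  35  24 538] rim [ 556.6 -183.6   40.1   28.4  -74.9] edge [ 542.  -197.6   35.6   25.2  -74.9]
90 [ 437  341   47   46 1641] rim [647.8  -6.5  72.9  53.8  14.9] edge [622.8 -40.7  64.6  47.7  14.9]
120 [326 190  35  52 183] rim [ 501.5 -202.3   60.    30.6  -12.9] edge [ 493.2 -214.1   53.2   27.1  -12.9]
120 [261 236  33  31 812] rim [ 555.9 -270.2   35.3   34.7   15.4] edge [ 541.4 -274.3   31.2   30.7   15.4]
green 812 [277. 251.] [33 31] [ 0.5008 -0.2859  0.1358] ax (np.float64(17.041924747192276), np.int64(293), array([0.01544878, 0.00458751]))
```

View pics/w5.png

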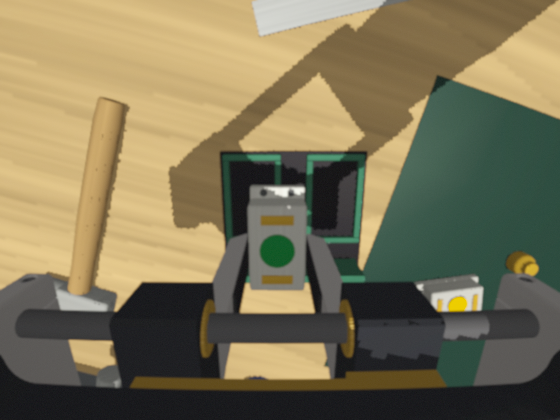

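The green-tagged housing is held over the tray, its tag at (277,251). nest0 is at (250,200) and nest1 at (335,198), with the nest1 rim measuring 94.7 x 57.7 mm at 15.5–16.5°. The hammer at (100,200) is clear.

>>> arm_command:
  targets:
    - [0.013,-0.049,-0.01,0]
    - [0.013,-0.049,-0.08,0]
    - [0.013,-0.049,-0.15,0]
    - [0.013,-0.049,-0.19,0]
    - [0.013,-0.049,-0.195,0]
    - [0.013,-0.049,-0.2,0]
    - [0.013,-0.049,-0.203,0]
    - [0.013,-0.049,-0.203,0]

```text
time: 8.98
tool_pos: [0.5124, -0.3114, 0.0407]
ee_rot: [-3.139, 0.002, -2.871]
wrist_force: [-0.1, 0.2, -2.7]
width: 0.036
finger_force: 30.0
```

>>> arm_command:
  targets:
    - [-0.003,0.001,-0.004,0]
    - [-0.003,0.001,-0.006,0]
    - [-0.003,0.001,-0.006,0]
    - [-0.003,0.001,-0.006,0]

```text
time: 9.32
tool_pos: [0.5107, -0.3114, 0.0379]
ee_rot: [-3.14, 0.002, -2.872]
wrist_force: [0.2, 1.7, 5.2]
width: 0.0356
finger_force: 30.0
```

>>> arm_command:
  targets:
    - [0,0,0,0]
    - [0,0,0,0]
    - [0,0,0,0]
    - [0,0,0.06,0]
    - [0,0,0.14,0]
    - [0.109,0.77,0.25,-0.468]
    - [0.109,0.77,0.25,-0.468]
    - [0.109,0.77,0.25,-0.468]
  claw: 0.42

```text
time: 9.98
tool_pos: [0.5269, -0.1929, 0.1235]
ee_rot: [-3.141, 0.002, 3.043]
wrist_force: [1.1, 0.3, -0.3]
width: 0.0548
finger_force: 0.0
```

```bash
python3 - <<'E'
from h import *
o,im,c=look('w6'); tags(c,im,'green',z=.032,near=(.507,-.31))
E
```

```text
tool [ 0.5269 -0.1929  0.1235] yaw 174.34 t 9.98 w 0.0548
green 288 [146. 206.] [19 21] [ 0.5078 -0.3081  0.032 ] ax (np.float64(-75.52208240864147), np.int64(413), array([ 0.00376417, -0.01354367]))
```

>>> arm_command:
  targets:
    - [0.072,0.515,0.07,-0.292]
    - [0.072,0.515,0.07,-0.292]
    - [0.072,0.515,0.07,-0.292]
    - [0.072,0.515,0.07,-0.292]
    - [0.072,0.515,0.07,-0.292]
    - [0.072,0.515,0.07,-0.292]
    - [0.072,0.515,0.07,-0.292]
    - [0.072,0.515,0.07,-0.292]

```text
time: 10.7
tool_pos: [0.5633, 0.0692, 0.1582]
ee_rot: [3.138, -0.0, 2.446]
wrist_force: [0.1, -0.6, 0.2]
width: 0.0544
finger_force: 0.0
```

```bash
python3 - <<'E'
from h import *
o,im,c=look('w7'); print(o['qvel'].round(3)); tags(c,im,'green',near=(.565,.074))
E
```

```text
tool [0.5633 0.0692 0.1582] yaw 140.17 t 10.7 w 0.0544
[-0.074 -0.004  0.029 -0.071 -0.001 -0.063]
green 274 [279. 203.] [19 19] [0.5648 0.0734 0.028 ] ax (np.float64(-40.83350887619318), np.int64(183), array([-3.08514094e-04,  6.29456629e-05]))
```

>>> arm_command:
  targets:
    - [0.003,0.008,-0.06,-0.008]
    - [0.003,0.008,-0.14,-0.008]
    - [0.003,0.008,-0.22,-0.008]
    - [0.003,0.008,-0.252,-0.008]
    - [0.003,0.008,-0.252,-0.008]
    - [0.003,0.008,-0.252,-0.008]

```text
time: 11.25
tool_pos: [0.5632, 0.0667, 0.0303]
ee_rot: [-3.139, -0.002, 2.422]
wrist_force: [0.3, 0.4, 0.3]
width: 0.0544
finger_force: 0.0
```

>>> arm_command:
  targets:
    - [0,0,0,0]
    - [0,0,0,0]
    - [0,0,0,0]
    - [0,0,0,0]
    - [0,0,0,0]
  claw: 0.75

```text
time: 11.67
tool_pos: [0.5663, 0.0682, 0.0342]
ee_rot: [3.138, 0.004, 2.423]
wrist_force: [1.9, 0.1, 6.6]
width: 0.036
finger_force: 30.0
```

>>> arm_command:
  targets:
    - [0,0,0.08,0]
    - [0,0,0.16,0.05]
    - [-0.162,-0.595,0.24,0.4725]
    - [-0.162,-0.595,0.24,0.4725]
    - [-0.162,-0.595,0.24,0.4725]
    - [-0.162,-0.595,0.24,0.4725]
    - [-0.162,-0.595,0.24,0.4725]
    - [-0.162,-0.595,0.24,0.4725]

```text
time: 12.33
tool_pos: [0.5037, -0.1511, 0.1405]
ee_rot: [3.141, -0.002, -3.067]
wrist_force: [0.8, 0.3, -1.6]
width: 0.0354
finger_force: 30.0
```

>>> arm_command:
  targets:
    - [-0.05,-0.18,0,0.113]
    - [-0.05,-0.18,0,0.113]
    - [-0.05,-0.18,0,0.113]
    - [-0.05,-0.18,0,0.113]
    - [-0.05,-0.18,0,0.113]
    - [-0.05,-0.18,0,0.113]

```text
time: 12.83
tool_pos: [0.48, -0.2389, 0.1403]
ee_rot: [3.14, -0.001, -2.836]
wrist_force: [-0.1, -0.2, -2.6]
width: 0.0356
finger_force: 30.0
```

```bash
python3 - <<'E'
from h import *
o,im,c=look('w8')
tags(c,im,'green',z=.032,near=(.507,-.31))
tags(c,im,'green',z=o['tool_pos'][2]-.004,near=o['tool_pos'][:2],amin=400)
m=mask(im,[((60,90,45),(90,255,255))]); n,l,s,cc=cv2.connectedComponentsWithStats(m)
for i in range(1,n):
    if s[i,4]>150: v,u=np.nonzero(l==i); pp=np.c_[u,v]; print(s[i],'rim',rect(c,pp,.011))
E
```

```text
tool [ 0.48   -0.2389  0.1403] yaw -162.49 t 12.83 w 0.0356
green 168 [186. 169.] [36 24] [ 0.468  -0.3294  0.032 ] ax (np.float64(-4.6592044527397745), np.int64(1537), array([-0.00665651, -0.00779799]))
green 115 [226. 179.] [11 35] [ 0.466 -0.291  0.032] ax (np.float64(13.276553259739456), np.int64(517), array([-0.0198782 , -0.00672254]))
green 40 [227. 206.] [ 6 15] [ 0.4918 -0.283   0.032 ] ax (np.float64(83.14884086810741), np.int64(35), array([-0.00322757, -0.02668962]))
green 317 [196. 214.] [20 19] [ 0.5084 -0.3107  0.032 ] ax (np.float64(-70.81520667543742), np.int64(420), array([ 0.0032483, -0.0122624]))
green 42 [227. 232.] [ 6 19] [ 0.5173 -0.2766  0.032 ] ax (np.float64(-66.75442709627386), np.int64(42), array([ 0.01028954, -0.02385337]))
green 99 [201. 245.] [46  7] [ 0.5383 -0.2978  0.032 ] ax (np.float64(-80.02269011343367), np.int64(127), array([-0.00052828, -0.01849013]))
green 822 [277. 249.] [33 31] [ 0.4753 -0.2387  0.1363] ax (np.float64(19.294026015892683), np.int64(318), array([0.01510174, 0.00510326]))
[  343   137   217   174 16338] rim [465.7 -40.4 248.5 200.1 -56.5]
[ 173  162   58   89 1414] rim [ 507.5 -309.3   95.3   58.    15.5]
[255 164  60  69 765] rim [ 473.4 -232.1   70.7   58.8   15.5]
[185 204  22  21 341] rim [ 516.6 -314.5   21.4   21.2  -29. ]
[260 234  34  32 853] rim [ 529.6 -221.7   36.4   35.7   17.5]
[173 264  43  18 609] rim [ 583.7 -301.1   48.8   21.1  -72. ]
[ 437  341   47   46 1631] rim [613.7  46.9  73.4  53.7  17.4]
[ 280  344   46   33 1160] rim [ 6.598e+02 -1.432e+02  5.320e+01  5.130e+01 -4.000e-01]
```

>>> arm_command:
  targets:
    - [0.02,0.02,-0.02,-0.017]
    - [0.02,0.02,-0.09,-0.017]
    - [0.02,0.02,-0.16,-0.017]
    - [0.02,0.02,-0.19,-0.017]
    - [0.02,0.02,-0.195,-0.017]
    - [0.02,0.02,-0.2,-0.017]
    - [0.02,0.02,-0.204,-0.017]
    - [0.02,0.02,-0.204,-0.017]

```text
time: 13.55
tool_pos: [0.4914, -0.23, 0.0404]
ee_rot: [-3.14, 0.002, -2.871]
wrist_force: [-0.0, 0.1, -2.1]
width: 0.0358
finger_force: 30.0
```

>>> arm_command:
  targets:
    - [-0.003,0.002,-0.004,0]
    - [-0.003,0.002,-0.006,0]
    - [-0.003,0.002,-0.006,0]
    - [-0.003,0.002,-0.006,0]

```text
time: 13.88
tool_pos: [0.4898, -0.2294, 0.0383]
ee_rot: [-3.14, 0.003, -2.872]
wrist_force: [-1.1, 1.5, 5.5]
width: 0.0357
finger_force: 30.0
```

>>> arm_command:
  targets:
    - [0,0,0,0]
    - [0,0,0,0]
    - [0,0,0,0]
    - [0,0,0.06,0]
    - [0,0,0.14,0]
    - [0,0.03,0.22,-0.05]
    - [0.05,0.08,0.3,-0.129]
    - [0.12,0.14,0.324,-0.129]
  claw: 0.42

```text
time: 14.55
tool_pos: [0.5379, -0.1709, 0.1977]
ee_rot: [-3.137, 0.007, 3.133]
wrist_force: [0.5, -0.0, 1.0]
width: 0.0546
finger_force: 0.0
```

```bash
python3 - <<'E'
from h import *
o,im,c=look('w9'); tags(c,im,'green',z=.032,near=(.5,-.27),amin=200)
E
```

```text
tool [ 0.5379 -0.1709  0.1977] yaw 179.48 t 14.55 w 0.0546
```

>>> arm_command:
  targets:
    - [0.3,0.2,0.02,0]
    - [0.3,0.2,0.02,0]
    - [0.3,0.2,0.02,0]
    - [0.3,0.2,0.02,0]
    - [0.3,0.2,0.02,0]
    - [0.3,0.2,0.02,0]
    - [0.3,0.2,0.02,0]
    - [0.3,0.2,0.02,0]

```text
time: 15.27
tool_pos: [0.6862, -0.0701, 0.2011]
ee_rot: [-3.141, -0.002, 3.141]
wrist_force: [-0.0, 0.4, 0.0]
width: 0.0543
finger_force: 0.0
```

```bash
python3 - <<'E'
from h import *
o,im,c=look('w10'); s=robot.snapshot('side'); np.save('side2.npy',s)
sc=robot.snapshot('scene'); np.save('scene2.npy',sc)
a=cv2.resize(im[90:300,140:410],None,fx=2,fy=2,interpolation=cv2.INTER_CUBIC); 
cs=cam('side'); q=proj(cs,[(.70,-.075,.04)])[0].astype(int); print('side clip px',q)
b=cv2.resize(s[q[1]-26:q[1]+26,q[0]-33:q[0]+33],(264,210),interpolation=cv2.INTER_CUBIC)
d=cv2.resize(sc[212:264,213:279],(264,210),interpolation=cv2.INTER_CUBIC)
save('c10',np.hstack([a[:420,:536],np.vstack([b,d])]))
E
```

```text
tool [ 0.6862 -0.0701  0.2011] yaw 179.95 t 15.27 w 0.0543
side clip px [279 198]
```

View pics/c10.png

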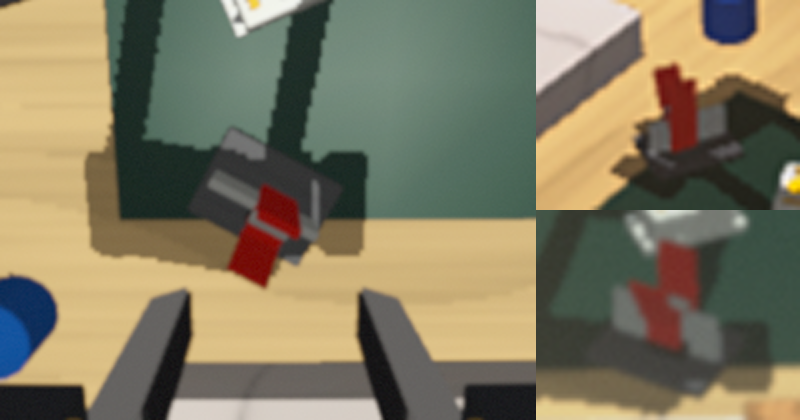

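The crop shows the clip astride the plate. The upright fixed leg is on the robot's side, at crop (280,210), or about (280,195) in the full wrist image. The leaning handle is on the +x side, lower left, at crop (250,255), or about (265,217) full. The plate runs at about 61° in the world, and the blue bottle is at lower left, out of the way.

```bash
python3 - <<'E'
from h import *
o=robot.get_obs(); im=np.load('w10.npy'); c=cam('wrist',dict(tool_pos=np.array([.6862,-.0701,.2011]),ee_rot=np.array([-3.141,-.002,3.1407])))
print(o['tool_pos'],o['time'])
m=mask(im,COL['red']+[((0,150,50),(8,255,255)),((172,150,50),(180,255,255))]); n,l,s,cc=cv2.connectedComponentsWithStats(m)
for i in range(1,n):
    if s[i,4]>60 and 220<cc[i,0]<320:
        v,u=np.nonzero(l==i); r=cv2.boxPoints(cv2.minAreaRect(np.c_[u,v].astype(np.float32)))
        print(s[i],cc[i].round(1)); print(np.c_[r.round(1),plane(c,r,.079)[:,:2].round(4),plane(c,r,.038)[:,:2].round(4)])
hsv=cv2.cvtColor(im,cv2.COLOR_RGB2HSV)
g=((hsv[...,1]<60)&(hsv[...,2]<110)&(hsv[...,2]>30)).astype(np.uint8); g[:150]=0;g[235:]=0;g[:,:225]=0;g[:,320:]=0
n,l,s,cc=cv2.connectedComponentsWithStats(cv2.morphologyEx(g|(m>0).astype(np.uint8),cv2.MORPH_OPEN,np.ones((3,3),np.uint8)))
i=1+s[1:,4].argmax(); v,u=np.nonzero((l==i)&(m==0)); print('base',s[i],rect(c,np.c_[u,v],.008))
pl=((hsv[...,1]<40)&(hsv[...,2]>110)).astype(np.uint8); pl[:150]=0;pl[235:]=0;pl[:,:225]=0;pl[:,320:]=0
v,u=np.nonzero(pl); print('plate',len(u),rect(c,np.c_[u,v],.038))
sc=np.load('scene2.npy'); cs=cam('scene'); ms=mask(sc,[((0,150,50),(8,255,255)),((172,150,50),(180,255,255))])
n,l,s,cc=cv2.connectedComponentsWithStats(ms)
for i in range(1,n):
    if s[i,4]>15 and 220<cc[i,0]<270 and 210<cc[i,1]<260:
        v,u=np.nonzero(l==i); print('scene',s[i]); h=cv2.convexHull(np.c_[u,v].astype(np.float32))[:,0]; print(np.c_[h,plane(cs,h,.079)[:,:2].round(3)])
big=cv2.resize(im[150:245,225:325],(800,760),interpolation=cv2.INTER_NEAREST)[:600]; save('c11',big)
E
```

```text
[ 0.6860859  -0.07052137  0.20220089] 15.4167
[269 182  21  28 371] [279.1 195.3]
[[ 2.63299988e+02  1.96000000e+02  6.76500000e-01 -8.19000000e-02
   6.86400000e-01 -8.38000000e-02]
 [ 2.71500000e+02  1.81399994e+02  6.61700000e-01 -7.37000000e-02
   6.69500000e-01 -7.45000000e-02]
 [ 2.95799988e+02  1.94899994e+02  6.75400000e-01 -4.95000000e-02
   6.85200000e-01 -4.67000000e-02]
 [ 2.87700012e+02  2.09500000e+02  6.90600000e-01 -5.74000000e-02
   7.02500000e-01 -5.58000000e-02]]
[254 202  27  31 510] [267. 217.]
[[ 2.51600006e+02  2.22800003e+02  7.04700000e-01 -9.43000000e-02
   7.18800000e-01 -9.80000000e-02]
 [ 2.62399994e+02  2.01199997e+02  6.81900000e-01 -8.29000000e-02
   6.92600000e-01 -8.50000000e-02]
 [ 2.82399994e+02  2.11199997e+02  6.92300000e-01 -6.28000000e-02
   7.04600000e-01 -6.20000000e-02]
 [ 2.71600006e+02  2.32800003e+02  7.15600000e-01 -7.39000000e-02
   7.31300000e-01 -7.46000000e-02]]
base [ 234  160   78   73 2920] [684.8 -74.3  81.6  62.5  62.2]
plate 194 [675.1 -70.2  79.8  40.3  44.5]
scene [238 221  15  24 173]
[[ 2.52e+02  2.33e+02  7.33e-01 -5.70e-02]
 [ 2.47e+02  2.44e+02  7.72e-01 -6.80e-02]
 [ 2.45e+02  2.44e+02  7.72e-01 -7.20e-02]
 [ 2.42e+02  2.43e+02  7.68e-01 -7.90e-02]
 [ 2.38e+02  2.32e+02  7.29e-01 -8.90e-02]
 [ 2.38e+02  2.31e+02  7.25e-01 -8.90e-02]
 [ 2.45e+02  2.21e+02  6.87e-01 -7.40e-02]
 [ 2.47e+02  2.21e+02  6.87e-01 -6.90e-02]
 [ 2.51e+02  2.22e+02  6.91e-01 -6.00e-02]
 [ 2.52e+02  2.23e+02  6.95e-01 -5.70e-02]]
```

View pics/c11.png

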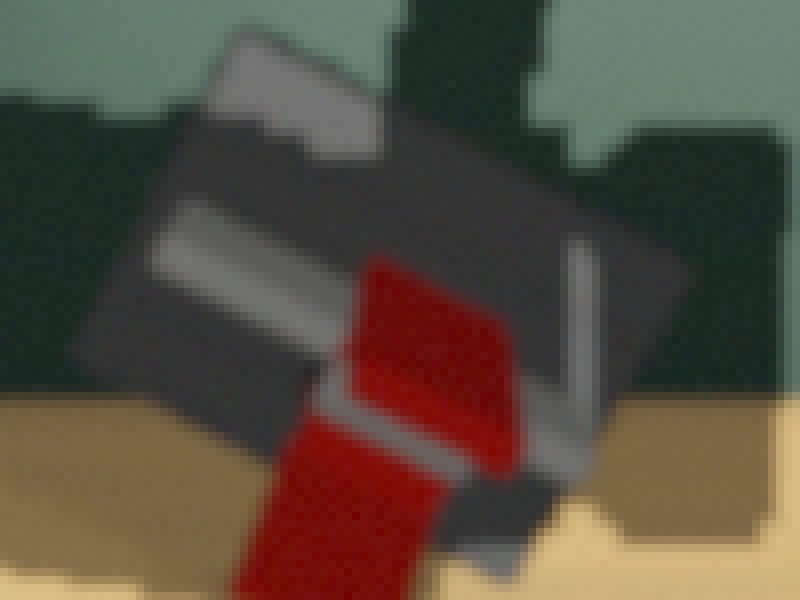

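The enlarged crop confirms it. The fixed leg's top face is a light red band around full (279,202), the hinge pin is grey at (274,204), and the handle runs to the lower left, ending at full (252..272, 223..233). The stand base measures 81.6 x 62.5 mm at 62°. The handle tip lies 28 mm and the fixed leg -6 mm from the plate, as given.

```bash
python3 - <<'E'
from h import *
c=cam('wrist',dict(tool_pos=np.array([.6862,-.0701,.2011]),ee_rot=np.array([-3.141,-.002,3.1407])));cs=cam('scene')
print('slab foot',plane(c,[(262,271)],0).round(3),'top edge at h',[plane(c,[(262,290)],h)[0].round(3).tolist() for h in(.03,.04,.05,.06)])
print('box top corner',[plane(cs,[(391,244)],h)[0].round(3).tolist() for h in(.06,.1,.14)],'jar top',plane(cs,[(394,240)],.075).round(3))
e=np.array([.469,.883]);y=np.array([.883,-.469]);S=np.array([.6848,-.0743])
for p in plane(c,[(278.1,204.8),(279.4,198.8)],.079): print('leg top y,e',((p[:2]-S)@y).round(4),((p[:2]-S)@e).round(4))
p=plane(c,[(261.6,227.8)],.077)[0]; print('handle',((p[:2]-S)@y).round(4),((p[:2]-S)@e).round(4))
E
```

```text
slab foot [[ 0.802 -0.089  0.   ]] top edge at h [[0.813, -0.088, 0.03], [0.807, -0.087, 0.04], [0.801, -0.086, 0.05], [0.795, -0.086, 0.06]]
box top corner [[0.756, 0.259, 0.06], [0.804, 0.242, 0.1], [0.852, 0.224, 0.14]] jar top [[0.76  0.263 0.075]]
leg top y,e -0.0026 0.0067
leg top y,e -0.0087 0.0049
handle 0.0277 0.0035
```

>>> arm_command:
  targets:
    - [0.01,-0.004,0,-0.983]
    - [0.01,-0.004,0,-0.983]
    - [0.01,-0.004,0,-0.983]
    - [0.01,-0.004,0,-0.983]
    - [0.01,-0.004,0,-0.983]
    - [0.01,-0.004,0,-0.983]
    - [0.01,-0.004,0,-0.983]
    - [0.01,-0.004,0,-0.983]
  claw: 0.28

```text
time: 16.08
tool_pos: [0.6913, -0.0723, 0.2024]
ee_rot: [3.141, 0.001, 2.134]
wrist_force: [-0.3, -0.3, 0.6]
width: 0.0677
finger_force: 0.0
```

>>> arm_command:
  targets:
    - [0,0,0,-0.505]
    - [0,0,0,-0.505]
    - [0,0,0,-0.505]
    - [0,0,0,-0.505]
    - [0,0,0,-0.505]
    - [0,0,0,-0.505]
    - [0,0,0,-0.505]
    - [0,0,0,-0.505]

```text
time: 16.75
tool_pos: [0.6913, -0.0723, 0.2024]
ee_rot: [3.141, -0.0, 1.134]
wrist_force: [0.4, 0.5, -1.2]
width: 0.0678
finger_force: 0.0
```

>>> arm_command:
  targets:
    - [0,0,-0.08,-0.025]
    - [0,0,-0.12,-0.025]
    - [0,0,-0.12,-0.025]
    - [0,0,-0.12,-0.025]

```text
time: 17.08
tool_pos: [0.6905, -0.0719, 0.1405]
ee_rot: [-3.138, 0.001, 1.088]
wrist_force: [0.5, 1.0, 0.2]
width: 0.0674
finger_force: 0.0
```

```bash
python3 - <<'E'
from h import *
o,im,c=look('w12')
e=np.array([.469,.883,0]);y=np.array([.883,-.469,0]);G=np.array([.6915,-.0722,0])-.005*y
for n,yy,z in (('legtop',-.006,.079),('handletop',.031,.077)):
    print(n,proj(c,[G+y*yy+e*s+[0,0,z] for s in(-.012,.012)]).round(1).tolist())
m=mask(im,[((0,150,50),(8,255,255)),((172,150,50),(180,255,255))]); n,l,s,cc=cv2.connectedComponentsWithStats(m)
for i in range(1,n):
    if s[i,4]>100: print(s[i],cc[i].round(1))
cr=cv2.resize(im[150:300,175:375],(800,600)); save('c12',cr)
E
```

```text
tool [ 0.6905 -0.0719  0.1405] yaw 62.34 t 17.08 w 0.0674
legtop [[265.4, 240.8], [265.3, 212.8]]
handletop [[310.3, 240.2], [311.5, 212.3]]
[  0   0  23  36 406] [ 9.5 14.7]
[263 192  11  48 402] [267.7 216. ]
[284 195  27  42 732] [297.3 215.7]
```

View pics/c12.png

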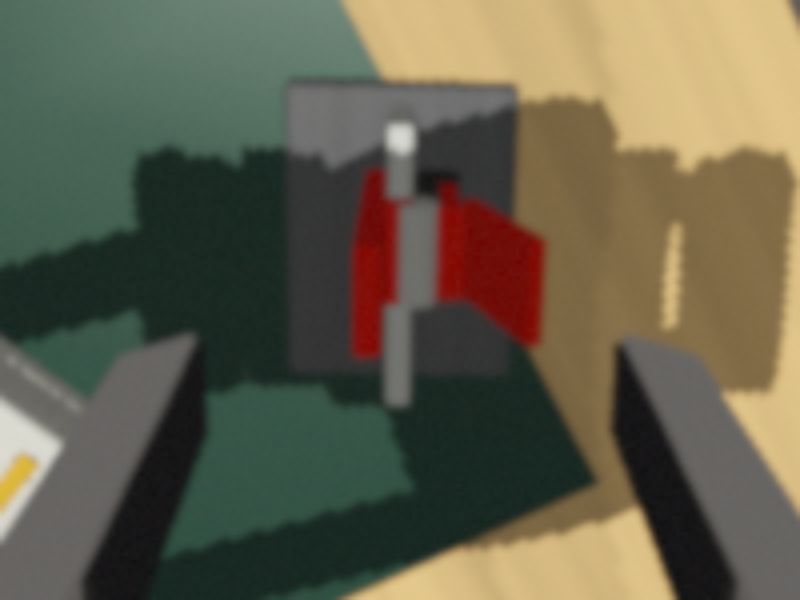

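The view from above matches the prediction. The fixed leg's top is at full (267,226), expected (265,227), and the handle end is at column 311, expected 311. The fingers straddle both.

>>> arm_command:
  targets:
    - [0,0,-0.05,0]
    - [0,0,-0.1,0]
    - [0,0,-0.13,0]
    - [0,0,-0.138,0]
    - [0,0,-0.138,0]
    - [0,0,-0.138,0]

```text
time: 17.63
tool_pos: [0.6934, -0.0716, 0.0755]
ee_rot: [3.138, -0.001, 1.089]
wrist_force: [1.1, 0.1, 0.8]
width: 0.0674
finger_force: 0.0
```

>>> arm_command:
  targets:
    - [0,0,0,0]
    - [0,0,0,0]
    - [0,0,0,0]
    - [0,0,0,0]
    - [0,0,0,0]
    - [0,0,0,0]
  claw: 0.75

```text
time: 18.13
tool_pos: [0.6939, -0.072, 0.0762]
ee_rot: [3.136, -0.001, 1.089]
wrist_force: [-0.1, -1.6, 14.2]
width: 0.0312
finger_force: 19.6
```

>>> arm_command:
  targets:
    - [0,0,0,0]
    - [0,0,0,0]
    - [0,0,0,0]
    - [0,0,0,0]

```text
time: 18.47
tool_pos: [0.6943, -0.0719, 0.0769]
ee_rot: [3.134, -0.002, 1.089]
wrist_force: [1.1, -0.9, 9.2]
width: 0.0292
finger_force: 29.1
```

>>> arm_command:
  targets:
    - [0,0,0.01,0]
    - [0,0,0.03,0]
    - [0,0,0.06,0]
    - [0,0,0.1,0]
    - [0,0,0.15,0]
    - [0,0,0.15,0]

```text
time: 18.97
tool_pos: [0.6943, -0.0715, 0.154]
ee_rot: [3.133, -0.003, 1.089]
wrist_force: [-0.0, -0.5, 1.1]
width: 0.029
finger_force: 28.8
```

```bash
python3 - <<'E'
from h import *
o,im,c=look('w13'); print(o['wrist_force'].round(1),o['wrist_torque'].round(3),o['finger_force'],o['ee_rot'])
m=mask(im,[((0,150,50),(8,255,255)),((172,150,50),(180,255,255))]); n,l,s,cc=cv2.connectedComponentsWithStats(m)
for i in range(1,n):
    if s[i,4]>100: print(s[i],cc[i].round(1))
sc=robot.snapshot('scene'); np.save('scene3.npy',sc); sd=robot.snapshot('side'); np.save('side3.npy',sd)
t=o['tool_pos']; cs=cam('scene'); q=proj(cs,[t-[0,0,.03]])[0].astype(int); cd=cam('side'); r=proj(cd,[t-[0,0,.03]])[0].astype(int); print(q,r)
cr=lambda I,p,w,h:cv2.resize(I[p[1]-h:p[1]+h,p[0]-w:p[0]+w],None,fx=6,fy=6,interpolation=cv2.INTER_CUBIC)
A=cv2.resize(im[150:300,205:345],None,fx=2,fy=2,interpolation=cv2.INTER_CUBIC)
B=np.hstack([cr(sc,q,20,25),cr(sd,r,20,25)]); save('c13',np.hstack([A,B]))
E
```

```text
tool [ 0.6943 -0.0715  0.154 ] yaw 62.4 t 18.97 w 0.029
[-0.  -0.5  1.1] [-0.051  0.046  0.033] 28.791371430270374 [ 3.13293019e+00 -2.85640756e-03  1.08915538e+00]
[  0   0  28  48 558] [12.5 21.5]
[251 212  16  70 799] [259.  246.7]
[ 278  217   25   62 1028] [290.4 246.2]
[245 207] [279 179]
```

View pics/c13.png

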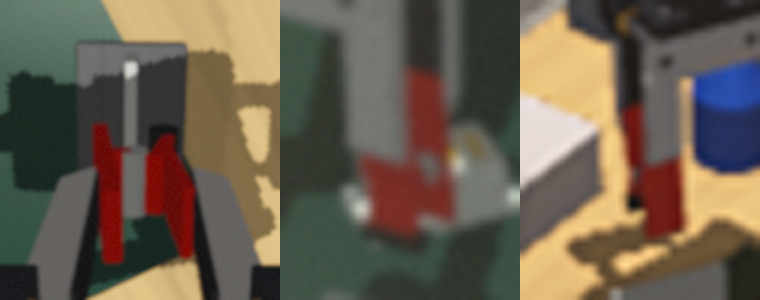

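The clip is held upright off the stand. In the wrist picture the fixed leg spans rows 212–282 at about column 259, the handle is at about column 290, and the plate below is empty. All ten pictures are now used, so further checks are numeric.

```bash
python3 - <<'E'
from h import *
im=np.load('w13.npy'); t=np.array([.6943,-.0715,.154]); c=cam('wrist',dict(tool_pos=t,ee_rot=np.array([3.13293,-.002856,1.08916])))
m=mask(im,[((0,150,50),(8,255,255)),((172,150,50),(180,255,255))]); n,l,s,cc=cv2.connectedComponentsWithStats(m)
a=np.radians(62.4); e=np.array([np.cos(a),np.sin(a),0]); y=np.array([np.sin(a),-np.cos(a),0])
def onplane(uv,es):
    o,v=ray(c,[uv]); k=((t+e*es-o)@e)/(v[0]@e); p=o+k*v[0]-t; return (p@y*1000).round(1),(p[2]*1000).round(1)
for i in range(1,n):
    if s[i,4]>500 and s[i,0]>100:
        v,u=np.nonzero(l==i); b=(v.min(),u[v==v.min()].mean()); d=(v.max(),u[v==v.max()].mean())
        print('low end (y,z rel TCP)',b,[onplane((b[1],b[0]),x) for x in(.010,.012,.014)],'top end',d,[onplane((d[1],d[0]),-x) for x in(.010,.012,.014)])
E
```

```text
low end (y,z rel TCP) (np.int64(212), np.float64(254.5)) [(np.float64(-18.5), np.float64(-72.1)), (np.float64(-18.0), np.float64(-65.4)), (np.float64(-17.6), np.float64(-58.6))] top end (np.int64(281), np.float64(260.5)) [(np.float64(-10.4), np.float64(5.2)), (np.float64(-10.6), np.float64(1.7)), (np.float64(-10.8), np.float64(-1.8))]
low end (y,z rel TCP) (np.int64(217), np.float64(289.0)) [(np.float64(9.5), np.float64(-58.1)), (np.float64(9.2), np.float64(-51.8)), (np.float64(8.8), np.float64(-45.4))] top end (np.int64(278), np.float64(297.5)) [(np.float64(11.9), np.float64(1.8)), (np.float64(12.3), np.float64(-1.8)), (np.float64(12.6), np.float64(-5.3))]
```

```bash
cat >> h.py <<'E'
def edges(im,c,t,yawdeg,es=.012,rows=None):
    m=mask(im,[((0,150,50),(8,255,255)),((172,150,50),(180,255,255))]); n,l,s,cc=cv2.connectedComponentsWithStats(m)
    a=np.radians(yawdeg); e=np.array([np.cos(a),np.sin(a),0]); y=np.array([np.sin(a),-np.cos(a),0])
    for i in range(1,n):
        if s[i,4]>400 and 230<cc[i,0]<330 and s[i,1]>190:
            print(s[i])
            for r in range(s[i,1],s[i,1]+s[i,3],6):
                u=np.nonzero(l[r]==i)[0]; o,v=ray(c,[(u.min()-.5,r),(u.max()+.5,r)]); k=((t+e*es-o)@e)/(v@e); p=o+k[:,None]*v-t
                print(r,u.min(),u.max(),'yL %.1f yR %.1f z %.1f'%(p[0]@y*1000,p[1]@y*1000,p[0,2]*1000))
E
python3 - <<'E'
from h import *
im=np.load('w13.npy'); t=np.array([.6943,-.0715,.154]); c=cam('wrist',dict(tool_pos=t,ee_rot=np.array([3.13293,-.002856,1.08916])))
edges(im,c,t,62.4,.0125)
E
```

```text
[251 212  16  70 799]
212 252 257 yL -20.3 yR -15.5 z -63.7
218 251 259 yL -19.9 yR -13.2 z -47.9
224 252 266 yL -18.1 yR -7.6 z -34.0
230 252 265 yL -17.2 yR -7.9 z -21.8
236 254 265 yL -15.2 yR -7.6 z -10.8
242 254 265 yL -14.5 yR -7.4 z -1.0
248 254 265 yL -13.9 yR -7.1 z 7.9
254 254 265 yL -13.4 yR -6.9 z 15.9
260 254 265 yL -12.9 yR -6.7 z 23.2
266 255 265 yL -11.9 yR -6.5 z 29.9
272 256 266 yL -11.1 yR -5.9 z 36.0
278 256 266 yL -10.7 yR -5.7 z 41.7
[ 278  217   25   62 1028]
217 286 292 yL 6.4 yR 11.7 z -50.2
223 281 292 yL 2.3 yR 10.9 z -36.1
229 278 294 yL 0.1 yR 11.4 z -23.6
235 278 298 yL -0.1 yR 13.2 z -12.4
241 278 301 yL -0.2 yR 14.2 z -2.5
247 278 302 yL -0.3 yR 14.0 z 6.5
253 278 302 yL -0.4 yR 13.2 z 14.7
259 288 302 yL 4.7 yR 12.5 z 22.2
265 290 301 yL 5.4 yR 11.3 z 29.0
271 292 301 yL 6.0 yR 10.8 z 35.2
277 294 300 yL 6.6 yR 9.8 z 40.9
```

>>> arm_command:
  targets:
    - [-0.01,0.03,0.02,0.02]
    - [-0.03,0.09,0.02,0.06]
    - [-0.05,0.16,0.02,0.11]
    - [-0.07,0.23,0.02,0.16]
    - [-0.09,0.3,0.02,0.21]
    - [-0.115,0.37,0.02,0.26]
    - [-0.14,0.44,0.02,0.31]
    - [-0.16,0.51,0.02,0.31]

```text
time: 19.78
tool_pos: [0.6093, 0.1862, 0.1563]
ee_rot: [-3.138, -0.0, 1.744]
wrist_force: [0.0, 0.6, -0.6]
width: 0.0293
finger_force: 28.8
```

>>> arm_command:
  targets:
    - [-0.02,0.07,0,0]
    - [-0.04,0.13,0,0]
    - [-0.06,0.18,0,0]
    - [-0.062,0.2,0,0]
    - [-0.062,0.2,0,0]
    - [-0.062,0.2,0,0]
    - [-0.062,0.2,0,0]

```text
time: 20.37
tool_pos: [0.5812, 0.2824, 0.1572]
ee_rot: [-3.141, 0.001, 1.737]
wrist_force: [-0.4, -0.4, -1.4]
width: 0.0298
finger_force: 28.8
```

```bash
python3 - <<'E'
from h import *
o,im,c=look('w14'); t=o['tool_pos']; print(o['qvel'].round(3),o['ee_rot'].round(4))
edges(im,c,t,np.degrees(o['ee_rot'][2]),.0125)
m=mask(im,[((0,150,50),(8,255,255)),((172,150,50),(180,255,255))]); n,l,s,cc=cv2.connectedComponentsWithStats(m)
for i in range(1,n):
    if s[i,4]>100:
        v,u=np.nonzero(l==i); pp=np.c_[u,v]; print(s[i],'rim',rect(c,pp,.011),'edge',rect(c,pp,.044))
print('expected edge top corners px',proj(c,[[.5779+.986*a-.167*b,.283+.167*a+.986*b,.044] for a in(-.004,.004) for b in(-.07,0,.07)]).round(1).tolist())
E
```

```text
tool [0.5812 0.2824 0.1572] yaw 99.55 t 20.37 w 0.0298
[-0.016 -0.004 -0.003  0.004 -0.001  0.005] [-3.1407e+00  1.1000e-03  1.7374e+00]
[ 271  217   32   62 1071]
217 286 291 yL 7.0 yR 11.5 z -49.8
223 282 292 yL 3.7 yR 11.5 z -35.9
229 278 293 yL 0.8 yR 11.6 z -23.6
235 278 296 yL 0.8 yR 12.8 z -12.6
241 278 300 yL 0.8 yR 14.6 z -2.7
247 278 302 yL 0.7 yR 15.0 z 6.2
253 278 301 yL 0.7 yR 13.8 z 14.3
259 274 301 yL -1.4 yR 13.2 z 21.7
265 271 301 yL -2.8 yR 12.6 z 28.4
271 271 301 yL -2.7 yR 12.1 z 34.6
277 295 300 yL 8.5 yR 11.2 z 40.3
[ 160  133   92   57 1892] rim [501.3 312.2  94.1  59.    9.5] edge [508.5 317.5  84.   52.6   9.5]
[268 134  11  89 824] rim [573.8 304.7  95.   10.7 -80.4] edge [573.2 310.8  84.8   9.6 -80.4]
[190 154  20  20 323] rim [494.6 308.9  20.5  20.    9.3] edge [502.5 314.6  18.3  17.9   9.3]
[ 168  210  101   72 1836] rim [524.1 220.5 111.6  86.9   6.1] edge [528.8 235.7  99.6  77.5   6.1]
[ 271  217   32   62 1071] rim [602.3 229.   75.5  36.4 -80.4] edge [598.7 243.2  67.3  32.5 -80.4]
[198 235  19  18 270] rim [511.8 219.7  21.2  20.6 -83.8] edge [517.8 234.9  18.9  18.4 -83.8]
expected edge top corners px [[269.5, 272.6], [269.0, 208.2], [268.4, 134.7], [277.2, 272.6], [277.2, 208.2], [277.1, 134.7]]
```

>>> arm_command:
  targets:
    - [0.0055,0.001,-0.03,0]
    - [0.0055,0.001,-0.06,0]
    - [0.0055,0.001,-0.076,0]
    - [0.0055,0.001,-0.076,0]
    - [0.0055,0.001,-0.076,0]
    - [0.0055,0.001,-0.076,0]

```text
time: 20.92
tool_pos: [0.5844, 0.2838, 0.1207]
ee_rot: [3.14, -0.0, 1.737]
wrist_force: [0.7, -0.0, -0.1]
width: 0.0292
finger_force: 28.8
```

```bash
python3 - <<'E'
from h import *
o,im,c=look('w15'); t=o['tool_pos']; print(o['ee_rot'].round(4))
m=mask(im,[((0,150,50),(8,255,255)),((172,150,50),(180,255,255))])
hsv=cv2.cvtColor(im,cv2.COLOR_RGB2HSV)
for r in range(120,290,6):
    d=np.diff(np.r_[0,(m[r,230:325]>0).astype(int),0]); a=np.nonzero(d==1)[0]+230; b=np.nonzero(d==-1)[0]+229
    print(r,[(x,y,int(hsv[r,x:y+1,2].mean())) for x,y in zip(a,b)])
a=o['ee_rot'][2]; e=np.array([np.cos(a),np.sin(a),0]); y=np.array([np.sin(a),-np.cos(a),0])
print('exp edge',proj(c,[[.5783+.986*q-.167*b,.283+.167*q+.986*b,.044] for q in(-.004,.004) for b in(0,.02,.04,.07)]).round(1).tolist())
print('exp leg e-face outer/inner bottom,top',proj(c,[t+e*.0125+y*q+[0,0,z] for q,z in((-.0203,-.0665),(-.0143,-.0665),(-.0143,.003),(-.0083,.003))]).round(1).tolist())
E
```

```text
tool [0.5844 0.2838 0.1207] yaw 99.55 t 20.92 w 0.0292
[ 3.1402e+00 -2.0000e-04  1.7374e+00]
120 []
126 []
132 []
138 [(np.int64(230), np.int64(242), 194), (np.int64(264), np.int64(273), 152)]
144 [(np.int64(235), np.int64(242), 184), (np.int64(263), np.int64(273), 200)]
150 [(np.int64(235), np.int64(242), 182), (np.int64(263), np.int64(273), 200)]
156 [(np.int64(235), np.int64(242), 181), (np.int64(263), np.int64(273), 200)]
162 [(np.int64(236), np.int64(242), 188), (np.int64(263), np.int64(273), 196)]
168 [(np.int64(236), np.int64(243), 178), (np.int64(263), np.int64(273), 194)]
174 [(np.int64(236), np.int64(243), 178), (np.int64(263), np.int64(273), 191)]
180 [(np.int64(236), np.int64(243), 176), (np.int64(263), np.int64(273), 189)]
186 [(np.int64(236), np.int64(243), 174), (np.int64(263), np.int64(273), 188)]
192 [(np.int64(230), np.int64(244), 176), (np.int64(263), np.int64(274), 167)]
198 [(np.int64(230), np.int64(236), 85), (np.int64(241), np.int64(242), 51), (np.int64(263), np.int64(274), 93)]
204 [(np.int64(263), np.int64(274), 91)]
210 [(np.int64(263), np.int64(274), 92)]
2
[... 626 characters left out ...]
4), np.int64(265), 105), (np.int64(278), np.int64(301), 102)]
258 [(np.int64(255), np.int64(266), 108), (np.int64(289), np.int64(301), 98)]
264 [(np.int64(254), np.int64(274), 102), (np.int64(291), np.int64(301), 99)]
270 [(np.int64(255), np.int64(274), 103), (np.int64(293), np.int64(301), 101)]
276 [(np.int64(256), np.int64(273), 107), (np.int64(295), np.int64(301), 108)]
282 [(np.int64(266), np.int64(273), 102)]
288 [(np.int64(266), np.int64(273), 103)]
exp edge [[264.2, 221.2], [263.9, 198.6], [263.6, 174.9], [263.2, 137.5], [273.6, 221.2], [273.5, 198.5], [273.4, 174.9], [273.2, 137.5]]
exp leg e-face outer/inner bottom,top [[251.1, 210.8], [258.5, 210.8], [251.7, 244.7], [262.0, 244.7]]
```

>>> arm_command:
  targets:
    - [-0.002,0,-0.006,0]
    - [-0.002,0,-0.016,0]
    - [-0.002,0,-0.026,0]
    - [-0.002,0,-0.036,0]
    - [-0.002,0,-0.046,0]
    - [-0.002,0,-0.056,0]
    - [-0.002,0,-0.062,0]
    - [-0.002,0,-0.062,0]

```text
time: 21.63
tool_pos: [0.5821, 0.284, 0.0873]
ee_rot: [-3.139, 0.001, 1.738]
wrist_force: [-0.5, 0.7, -1.4]
width: 0.0292
finger_force: 28.8
```

>>> arm_command:
  targets:
    - [0.002,0,-0.004,0]
    - [0.002,0,-0.007,0]
    - [0.002,0,-0.01,0]
    - [0.002,0,-0.01,0]

```text
time: 21.97
tool_pos: [0.5837, 0.2842, 0.0835]
ee_rot: [-3.141, 0.0, 1.738]
wrist_force: [-0.2, 0.2, -0.5]
width: 0.0295
finger_force: 28.8
```

>>> arm_command:
  targets:
    - [-0.001,0,-0.002,0]
    - [-0.001,0,-0.004,0]
    - [-0.001,0,-0.005,0]
    - [-0.001,0,-0.005,0]

```text
time: 22.3
tool_pos: [0.5836, 0.2844, 0.0829]
ee_rot: [3.14, -0.0, 1.738]
wrist_force: [-1.2, -0.4, 4.3]
width: 0.0295
finger_force: 29.1
```

>>> arm_command:
  targets:
    - [0,0,-0.002,0]
    - [0,0,-0.002,0]

```text
time: 22.47
tool_pos: [0.5837, 0.2844, 0.0829]
ee_rot: [3.139, -0.0, 1.738]
wrist_force: [-2.1, -1.0, 9.3]
width: 0.0292
finger_force: 29.3
```

>>> arm_command:
  targets:
    - [0,0,0,0]
    - [0,0,0,0]
    - [0,0,0,0]
    - [0,0,0,0]
    - [0,0,0,0]
    - [0,0,0,0]
  claw: 0.22

```text
time: 22.97
tool_pos: [0.5831, 0.2842, 0.0797]
ee_rot: [-3.141, 0.0, 1.738]
wrist_force: [-0.2, -0.3, -0.1]
width: 0.0661
finger_force: 0.0
```

```bash
python3 - <<'E'
from h import *
o,im,c=look('w16'); t=o['tool_pos']; print(o['wrist_force'].round(2),o['finger_force'])
m=mask(im,[((0,150,50),(8,255,255)),((172,150,50),(180,255,255))])
for r in range(186,290,6):
    d=np.diff(np.r_[0,(m[r,230:340]>0).astype(int),0]); a=np.nonzero(d==1)[0]+230; b=np.nonzero(d==-1)[0]+229
    print(r,[(int(x),int(y)) for x,y in zip(a,b)])
a=np.radians(99.55); e=np.array([np.cos(a),np.sin(a),0]); y=np.array([np.sin(a),-np.cos(a),0])
E0=np.array([.5783,.283,.015])-.001*y   # clip origin if leg inner face lies on the edge's inside
T=(t-[.5783,.283,0])@e
for n,yy,z in(('leg top out',-.009,.07),('leg top in',-.003,.07),('handle tip',.029,.068),('leg foot',-.009,.03)):
    print(n,proj(c,[E0+y*yy+e*(T+s)+[0,0,z] for s in(-.012,.012)]).round(1).tolist())
E
```

```text
tool [0.5831 0.2842 0.0797] yaw 99.59 t 22.97 w 0.0661
[-0.17 -0.26 -0.15] 0.0
186 [(231, 239), (263, 274)]
192 [(231, 239), (263, 275)]
198 [(232, 240), (262, 275)]
204 [(230, 240), (263, 275)]
210 [(230, 239), (263, 275)]
216 [(256, 275)]
222 [(255, 275), (282, 288)]
228 [(253, 266), (280, 295)]
234 [(252, 265), (280, 302)]
240 [(230, 242), (250, 266), (280, 308)]
246 [(230, 242), (249, 266), (280, 312)]
252 [(234, 242), (248, 266), (280, 311)]
258 [(234, 242), (248, 266), (281, 281), (291, 311)]
264 [(235, 243), (249, 275), (296, 311)]
270 [(235, 243), (249, 261), (264, 275), (300, 311)]
276 [(235, 243), (249, 260), (264, 275), (305, 310)]
282 [(236, 243), (250, 260), (264, 275)]
288 [(236, 243), (264, 275)]
leg top out [[251.2, 284.0], [250.2, 247.1]]
leg top in [[261.2, 284.0], [260.6, 247.1]]
handle tip [[314.2, 282.3], [315.8, 245.7]]
leg foot [[255.8, 255.3], [255.1, 224.2]]
```

>>> arm_command:
  targets:
    - [0,0,0.03,0]
    - [0,0,0.09,0]
    - [0,0,0.17,0]
    - [0,0,0.25,0]
    - [0,0,0.33,0]
    - [-0.08,-0.06,0.4,0]
    - [-0.16,-0.12,0.42,0]
    - [-0.2,-0.16,0.42,0]

```text
time: 23.68
tool_pos: [0.4933, 0.213, 0.291]
ee_rot: [3.137, -0.001, 1.739]
wrist_force: [-0.1, -1.2, 2.0]
width: 0.0734
finger_force: 0.0
```

>>> arm_command:
  targets:
    - [-0.06,-0.3,0,0]
    - [-0.06,-0.3,0,0]
    - [-0.06,-0.3,0,0]
    - [-0.06,-0.3,0,0]
    - [-0.06,-0.3,0,0]
    - [-0.06,-0.3,0,0]

```text
time: 24.18
tool_pos: [0.4631, 0.0619, 0.2886]
ee_rot: [3.14, -0.0, 1.735]
wrist_force: [-0.1, -0.1, 0.2]
width: 0.0734
finger_force: 0.0
```

```bash
python3 - <<'E'
from h import *
o,im,c=look('w17'); print(o['qvel'].round(3))
for col,z in(('green',.032),('red',.032),('yellow',.028)):
    for lo,hi in COL[col]:
        for a,uv,b in blobs(im,lo,hi,40)[0]:
            if a<500: print(col,a,uv.round(),b[2:],plane(c,uv,z)[0].round(4))
s=robot.snapshot('scene'); np.save('scene4.npy',s); cs=cam('scene')
for col,z in(('green',.032),('red',.032),('yellow',.028)):
    for lo,hi in COL[col]:
        for a,uv,b in blobs(s,lo,hi,5)[0]:
            if 140<uv[0]<420 and 165<uv[1]<265: print('scene',col,a,uv.round(1),b,plane(cs,uv,z)[0].round(3))
a=np.radians(99.55); y=np.array([np.sin(a),-np.cos(a),0]); E0=np.array([.5783,.283,.015])
for q,z in((-.007,.07),(-.007,.03),(.03,.068)): print('exp clip scene',proj(cs,[E0+y*q+[0,0,z]]).round(1), 'wrist',proj(c,[E0+y*q+[0,0,z]]).round(1))
m=mask(s,[((0,150,50),(8,255,255)),((172,150,50),(180,255,255))])
for r in range(178,222,3):
    u=np.nonzero(m[r,340:412])[0]+340; print(r,(u.min(),u.max(),len(u)) if len(u) else '')
E
```

```text
tool [0.4631 0.0619 0.2886] yaw 99.42 t 24.18 w 0.0734
[ 0.044  0.026 -0.015  0.012 -0.004  0.005]
green 148 [428. 154.] [14 14] [0.6713 0.1385 0.032 ]
green 69 [262. 346.] [10  8] [ 0.4867 -0.2278  0.032 ]
green 50 [304. 354.] [ 6 19] [ 0.5617 -0.2326  0.032 ]
green 115 [265. 363.] [49 18] [ 0.497  -0.2626  0.032 ]
red 164 [336.  66.] [14 15] [0.5162 0.2295 0.032 ]
yellow 106 [322. 267.] [12 11] [ 0.559  -0.0632  0.028 ]
scene green 7 [189.7 191.6] [188 191   4   2] [ 0.486 -0.23   0.032]
scene green 8 [158.  196.5] [156 196   5   2] [ 0.509 -0.312  0.032]
scene green 22 [331.8 233.4] [329 232   7   4] [0.679 0.136 0.032]
scene red 794 [378.3 208.3] [342 192  66  29] [0.575 0.272 0.032]
scene red 14 [357.6 196.1] [355 195   6   3] [0.517 0.228 0.032]
scene yellow 16 [249.8 207.4] [247 206   6   4] [ 0.559 -0.065  0.028]
exp clip scene [[384.5 190.6]] wrist [[402.4  17.8]]
exp clip scene [[382.3 203.4]] wrist [[389.3  28.8]]
exp clip scene [[390.  199.2]] wrist [[433.2  19.5]]
178 
181 
184 
187 
190 
193 (np.int64(370), np.int64(389), 13)
196 (np.int64(342), np.int64(386), 20)
199 (np.int64(343), np.int64(386), 13)
202 (np.int64(345), np.int64(391), 15)
205 (np.int64(347), np.int64(406), 29)
208 (np.int64(348), np.int64(405), 49)
211 (np.int64(350), np.int64(404), 50)
214 (np.int64(352), np.int64(404), 50)
217 (np.int64(357), np.int64(378), 22)
220 (np.int64(357), np.int64(364), 8)
```

```bash
python3 -c "
from bench import robot
print(robot.close_job())"
```

```text
the job is handed in; nothing more can be done
None
```

I handed in the job after about 24 s: both green-tagged housings are in the green tray's nests, the red-tagged one is in the free red nest, and the red clip is clamped upright and down on the red tray's edge. The positions were checked by measurement on later camera images, and nothing that was to stay put was handled.

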